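# Lock the twist-in cover onto a fan canopy

### The job

Close the upturned ceiling-fan canopy: pick up the round cover by its bar handle, lower it into the mouth with its two lugs through the two gaps, then turn it clockwise (seen from above) until the ramps cam it firmly tight on the sprung seal. Feel for it: the tight spot differs from canopy to canopy, and neither pressing nor turning may squash the seal. Let go with the cover level and locked, and leave the tumbler, the capacitor and the file undisturbed.

Things in the scene. Friction and masses are not known exactly. Their poses are not given: they have to be found in the camera images.
- canopy: White plastic bell-shaped fan canopy, mouth up, fixed on a 130 x 130 x 6 mm steel foot plate. Origin: centre of the plate's underside, on the work surface; z up. Rim 66 mm high, 114 mm across outside, 106 mm inside. Below the rim an inward ring, 74 mm inside diameter, has two gaps for the lugs, on the canopy's +x and -x, with an 18 mm wide ear outside each; the half turn fits as well.
- cover: Loose white plastic cover, about 180 g, upright on the work surface. Origin: centre of its underside; z up. Plug 70 mm across, 30 mm high, foot chamfered 3 mm; flange 116 mm across from 30 to 35 mm. Two round lugs, 8 mm thick, stick out of the plug along its +x and -x to 46 mm from the axis, lug axis 8 mm above the underside; a small ear on the flange's edge stands above each.
- tumbler: Bystander: glass tumbler standing upside down, 66 mm across, 85 mm high; origin: centre of its underside.
- capacitor: Bystander: red plastic fan capacitor standing upright, 44 mm across, 70 mm high; origin: centre of its underside.
- file: Bystander: steel file with a wooden handle, lying flat, 260 mm long (along its x), 24 mm high; origin under its middle.
- canopy_gap (a point): Middle of the canopy's +x gap, 43 mm from the axis, 60 mm high; each gap is 28 degrees wide. A lip runs clockwise from it inside; its underside slopes from 60 mm high, 14 degrees from the gap's middle, to 48 mm at 76 degrees (pulling a lug down about 11 mm per rad); a stop follows at about 80 degrees; a wall blocks anticlockwise turning. Plastic friction 0.32 to 0.48.
- cover_handle (a point): Middle of the cover's upright bar handle, on its axis, 57 mm above its underside: bar 80 mm long along the cover's x (over the lugs), 14 mm thick along y, from 35 to 72 mm above the underside.
- canopy_mouth (a point): Centre of the canopy's mouth, at rim height, 66 mm up. Inside, the free seal face lies from 40 to 47 mm above the work surface, so the lugs first have 1 to 8 mm of play under the lips, then cam: the lips pull the cover down and the turn stiffens. Tight is a resisting moment of 0.20 to 0.28 N m about the vertical, over the drag of the free turn, turning slowly.
- seal: Rubber-faced sprung plate, 66 mm across, inside the canopy, on which the cover's underside rests; spring 8 N per mm. Origin: its fixed foot on the axis, 8.5 mm above the work surface, so its pose does not tell the face's height. Tight, the cover presses on it with 6 to 17 N (about 12 is best); over 18.5 N, by turning or by pressing down, squashes it. Friction keeps the cover as turned.
Mind the look-alikes: they are no part of the job. Leave any orange or purple look-alike of the cover alone.

How it is judged:
By the outcome, as a careful person would: the job done as asked, in the order asked, and still so for the second after the job is handed in, with the robot touching nothing.
It also fails if it takes over 64 s, if anything falls off the work surface, if the arm or the gripper's body presses on something with over 40 N, if the wrist force passes 120 N, or if a joint passes its speed limit or range.

### The arm

A 7-joint arm with a two-finger parallel gripper is mounted at the origin on the work surface. World frame = base frame: x ahead of the robot, y to its left, z up, the work surface at z = 0. Lengths are in m, angles in rad, forces in N, time in s.
With the tool pointing down it reaches from about 0.35 to 0.9 m from the base axis. Payload 7.2 kg.
Tool frame: the origin (TCP) lies between the finger pads; the fingertips stand 25 mm ahead of it and the grasp point (between the pads) lies 6 mm ahead of it; z points along the fingers, y is the line along which they close (so a half turn about z gives the same grasp; the last joint's range is limited). The gripper opens to 88 mm and grips with 3 to 60 N. Pads are 20 mm wide; open, the fingers measure 115 mm over their backs; the gripper's body (75 mm by 178 mm) begins 61 mm behind the grasp point.
Start: joints at [-1.399, 0.411, -0.013, 1.596, 0.006, 1.134, -0.082], TCP at [0.148, 0.607, 0.248] pointing down, gripper open.
Joint ranges: [-2.95, 2.95], [-0.29, 1.99], [-1.47, 1.44], [0.14, 2.54], [-1.03, 4.17], [0.13, 1.85], [-2.86, 2.86]. Speed limits (rad/s): [2.39, 2.39, 3.01, 3.01, 3.14, 3.14, 3.14].

### API

Orientations are given as a rotation vector (axis times angle).
In Python, from station import arm gives the robot as it stands. Calls block until the motion is done:
- arm.move_pose(position, orientation): joint-space move of the TCP to a pose.
- arm.move_straight(position, rotation=None, velocity=0.15): straight line of the TCP; rotation=None keeps the orientation; velocity is the mean speed in m/s.
- arm.move_joints(angles): joint-space move.
- arm.grip(opening, grip_force=None): finger opening in m; grip_force is the grip in N (None keeps the last); returns when the fingers have stopped.
- arm.pause(seconds).
- arm.ik(position, orientation): joint angles nearest the present ones, or None.
- arm.get_state(): the state.
- arm.camera(name): name is "scene" or "top"; returns the picture (384x512x3 uint8, red, green, blue); there is no depth.
- arm.get_calibration(name): a dict with "fx", "fy", "cx", "cy" (pixels), "pose" (4x4, takes a point from camera to world coordinates). Camera axes: x right, y down, z forward; pixel columns grow to the right and rows downward; lengths in m; the calibration is good to about 2 mm. A picture is of the moment at which its call begins. get_calibration takes no time and is no camera call.
A pose or a line that the arm cannot do raises arm.PlanningError and nothing moves.
- arm.finish_job(): hands the job in; it is judged then, once.
The state is a dict: "time_s": time; "q": joint angles; "joint_velocities": joint speeds; "effort": joint torques, N m; "eef_pos": TCP position; "eef_rot": TCP orientation; "wrist_force": force on the tool from outside, world axes, zero at the start; "wrist_torque": the same for the moment, N m; "grip_width": finger opening in m; "grip_force": force on a finger pad.
Only numpy, scipy, OpenCV 4.12 (cv2) and the standard library are available. Lean on these libraries where they do the work, as an engineer would, in place of code of your own. Each camera call takes 0.05 s, during which the arm holds its last target. There are 200 camera calls.

## Working session

There is one attempt and no reset: what is moved stays moved. The work goes in short steps, each a Python script; the robot and the scene stay as the last script left them, time stands still between calls to the robot, and variables do not carry over. Pictures are saved under pics/ and viewed, at most 10 in all, crops included, and the job is handed in when it is done.

```bash
mkdir -p pics; ls
python3 - <<'E'
from station import arm
import cv2,numpy as np
for n in("scene","top"):
    im=arm.camera(n); cv2.imwrite(f"pics/{n}0.png",cv2.resize(im[:,:,::-1],(800,600),interpolation=cv2.INTER_CUBIC)); np.save(f"{n}0.npy",im)
    c=arm.get_calibration(n); print(n,c["fx"],c["fy"],c["cx"],c["cy"],np.round(c["pose"],3).tolist())
s=arm.get_state(); print({k:np.round(v,3).tolist() for k,v in s.items()})
E
```

```text
pics
scene 422.22666056550673 422.22666056550673 263.7201026724842 188.93086956843115 [[-0.229, 0.746, -0.625, 1.069], [0.973, 0.18, -0.141, 0.109], [0.007, -0.641, -0.768, 0.692], [0.0, 0.0, 0.0, 1.0]]
top 433.58735967758906 433.58735967758906 257.50473569110443 180.80215141951234 [[-0.013, -0.985, 0.173, 0.399], [-1.0, 0.014, 0.005, -0.001], [-0.008, -0.173, -0.985, 1.064], [0.0, 0.0, 0.0, 1.0]]
{'time_s': 0.1, 'q': [-1.399, 0.412, -0.013, 1.597, 0.006, 1.134, -0.082], 'joint_velocities': [-0.001, 0.0, -0.0, -0.003, -0.0, 0.001, 0.0], 'effort': [0.003, -58.909, 0.644, -29.17, -0.054, 0.015, 0.0], 'eef_pos': [0.148, 0.607, 0.247], 'eef_rot': [-0.376, -3.119, 0.002], 'wrist_force': [0.029, -0.463, -0.096], 'wrist_torque': [0.02, 0.027, 0.009], 'grip_force': 0.0, 'grip_width': 0.088}
```

View pics/top0.png

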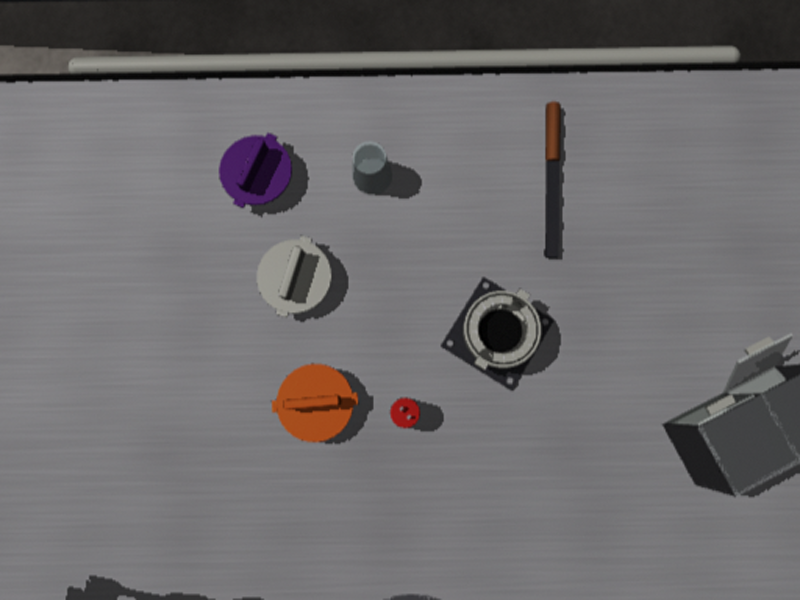

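View pics/scene0.png

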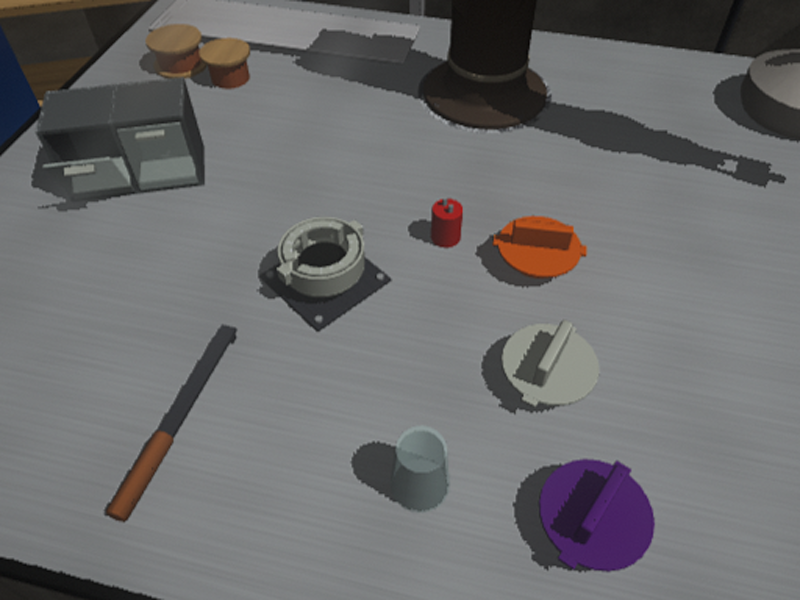

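The pictures show three covers. In the top view they are white at (294,276), purple at (256,170) and orange at (316,402). The white one fits the description. The canopy is at (502,330) with ears at (523,295) and (483,364). I'll measure them and make an enlarged crop to confirm.

```bash
cat > h.py <<'E'
import numpy as np,cv2
from station import arm
def cast(n,uv,z):
    c=arm.get_calibration(n);P=np.array(c["pose"]);uv=np.atleast_2d(uv).astype(float)
    d=np.c_[(uv[:,0]-c["cx"])/c["fx"],(uv[:,1]-c["cy"])/c["fy"],np.ones(len(uv))]@P[:3,:3].T
    return (P[:3,3]+d*((z-P[2,3])/d[:,2])[:,None])[:,:2]
def circ(p):
    A=np.c_[2*p,np.ones(len(p))];s=np.linalg.lstsq(A,(p**2).sum(1),rcond=None)[0]
    return s[:2],np.sqrt(s[2]+s[:2]@s[:2])
E
python3 - <<'E'
from h import *
rois={"top":{"cover":(155,145,70,65),"canopy":(280,172,76,80)},"scene":{"cover":(305,195,90,70),"canopy":(165,130,90,85)}}
rows=[]
for n in("top","scene"):
    im=np.load(n+"0.npy");hsv=cv2.cvtColor(im,cv2.COLOR_RGB2HSV)
    for k,(x,y,w,h) in rois[n].items():
        m=np.zeros(im.shape[:2],np.uint8);b=im[:,:,2].astype(int);r=im[:,:,0].astype(int)
        # warm-white: r noticeably > b
        mm=((r-b)>8)&(r>60); m[y:y+h,x:x+w]=mm[y:y+h,x:x+w]*255
        cs,_=cv2.findContours(m,cv2.RETR_EXTERNAL,cv2.CHAIN_APPROX_NONE);c=max(cs,key=cv2.contourArea)[:,0]
        z={"cover":.035,"canopy":.066}[k];p=cast(n,c,z)
        q=p.copy()
        for _ in range(8):
            o,R=circ(q); e=np.abs(np.linalg.norm(p-o,axis=1)-R); q=p[e<.0025] if (e<.0025).sum()>20 else p
        print(n,k,"centre",o.round(4),"R",R.round(4),len(q),len(p))
        d=np.linalg.norm(p-o,axis=1);f=p[d>R+.004]
        print("  outliers ang/rad",[(int(a),int(l*1000)) for a,l in zip(np.degrees(np.arctan2(*(f-o).T[::-1])),np.linalg.norm(f-o,axis=1))])
        crop=cv2.resize(np.hstack([im[y:y+h,x:x+w,::-1],np.dstack([m[y:y+h,x:x+w]]*3)]),(780,290),interpolation=cv2.INTER_CUBIC)
        if k=="cover" or n=="top": rows.append(crop) if n=="top" else None
    if n=="top":
        cv2.imwrite("pics/crop0.png",np.vstack(rows))
        # plate: dark neutral
        x,y,w,h=rois[n]["canopy"];m=np.zeros(im.shape[:2],np.uint8)
        mm=(im.max(2)<70)|((r-b)>8)
        print("dark",im[212,287],im[235,310],"shadow",im[220,356])
E
```

```text
top cover centre [0.57   0.1436] R 0.006 18 18
  outliers ang/rad []
top canopy centre [ 0.1057 -0.0244] R 0.3579 1 1
  outliers ang/rad []
dark [77 77 79] [146 145 141] shadow [51 50 51]
scene cover centre [0.5429 0.1657] R 0.0018 4 4
  outliers ang/rad []Traceback (most recent call last):
  File "<stdin>", line 10, in <module>
ValueError: max() iterable argument is empty
```

View pics/crop0.png

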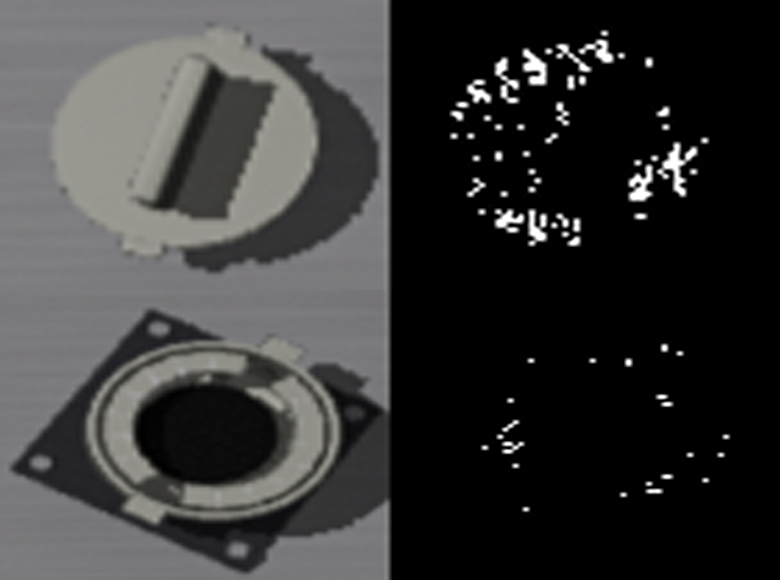

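The crop confirms the white cover: a disc with two ears, its bar running from ear to ear. Below it is the canopy, with its gaps beside the ears. The colour threshold was too tight, so I'll loosen it.

```bash
cat > m.py <<'E'
from h import *
rois={"top":{"cover":(155,145,70,65),"canopy":(280,172,76,80)},"scene":{"cover":(305,195,90,70),"canopy":(165,130,90,85)}}
rows=[]
for n in("top","scene"):
    im=np.load(n+"0.npy");b=cv2.GaussianBlur(im,(3,3),0).astype(int)
    print(n,"surf",b[120,100],"white",b[177,175] if n=="top" else b[235,365])
    for k,(x,y,w,h) in rois[n].items():
        m=np.zeros(im.shape[:2],np.uint8)
        mm=((b[:,:,0]-b[:,:,2])>=4)
        m[y:y+h,x:x+w]=mm[y:y+h,x:x+w]*255
        m=cv2.morphologyEx(m,cv2.MORPH_CLOSE,np.ones((3,3)))
        cs,_=cv2.findContours(m,cv2.RETR_EXTERNAL,cv2.CHAIN_APPROX_NONE);c=max(cs,key=cv2.contourArea)[:,0]
        z={"cover":.035,"canopy":.066}[k];R0={"cover":.058,"canopy":.057}[k];p=cast(n,c,z)
        q=p
        for t in(.02,.01,.006,.004,.003,.003,.003):
            o,R=circ(q); e=np.abs(np.linalg.norm(p-o,axis=1)-R); q=p[e<t]
        d=np.linalg.norm(p-o,axis=1);f=d>R+.004
        an=np.degrees(np.arctan2(*(p-o).T[::-1]))
        print(n,k,"centre",o.round(4),"R",R.round(4),len(q),len(p),sorted((int(a),int(l*1000)) for a,l in zip(an[f],d[f])))
        rows.append(cv2.resize(np.hstack([im[y:y+h,x:x+w,::-1],np.dstack([m[y:y+h,x:x+w]]*3)]),(390,290)))
cv2.imwrite("pics/crop1.png",np.vstack([np.hstack(rows[:2]),np.hstack(rows[2:])]))
# plate corners top view
im=np.load("top0.npy")
print("gray row 209",im[209,280:300].mean(1).astype(int),"col 321",im[172:190,310].mean(1).astype(int))
E
python3 m.py
```

```text
top surf [132 131 133] white [152 151 144]
top cover centre [0.594  0.1732] R 0.0566 120 136 [(-22, 62), (-19, 63), (-17, 63), (-15, 62), (-12, 64), (-10, 63), (-8, 60), (156, 62), (159, 64), (161, 63), (163, 62), (166, 64), (168, 63), (169, 60)]
top canopy centre [ 0.5043 -0.1413] R 0.0557 126 146 [(-39, 60), (-38, 62), (-37, 64), (-34, 64), (-32, 63), (-29, 64), (-28, 63), (-26, 62), (137, 61), (139, 62), (140, 64), (143, 65), (146, 65), (147, 64), (150, 65), (152, 64), (154, 63), (155, 60)]
scene surf [60 64 63] white [147 150 140]
scene cover centre [0.5968 0.1722] R 0.0565 143 165 [(-23, 60), (-23, 63), (-21, 64), (-20, 63), (-18, 64), (-16, 63), (-15, 62), (-13, 63), (-11, 62), (-9, 64), (-8, 61), (157, 62), (159, 63), (162, 64), (162, 67), (165, 68), (166, 67), (168, 69), (170, 68), (171, 65), (172, 61)]
scene canopy centre [ 0.5113 -0.1378] R 0.0599 75 178 [(-26, 65), (-24, 66), (-22, 64), (-21, 67), (20, 68), (20, 71), (20, 73), (22, 66), (22, 73), (23, 74), (25, 74), (26, 74), (27, 75), (29, 75), (31, 74), (32, 74), (34, 75), (36, 73), (37, 74), (39, 72), (40, 73), (41, 71), (44, 69), (45, 70), (47, 69), (49, 70), (51, 69), (52, 67), (55, 66), (56, 68), (58, 66), (60, 65), (148, 65), (151, 65), (153, 64), (156, 65), (157, 64)]
gray row 209 [122 123 122 122 122 122 123 124 119  73  40  38  38  38  37  37  63 141
 112  54] col 321 [124 122 119 120 119  90  51  36  64 108 125 121  80  44  34  39  82 120]
```

View pics/crop1.png

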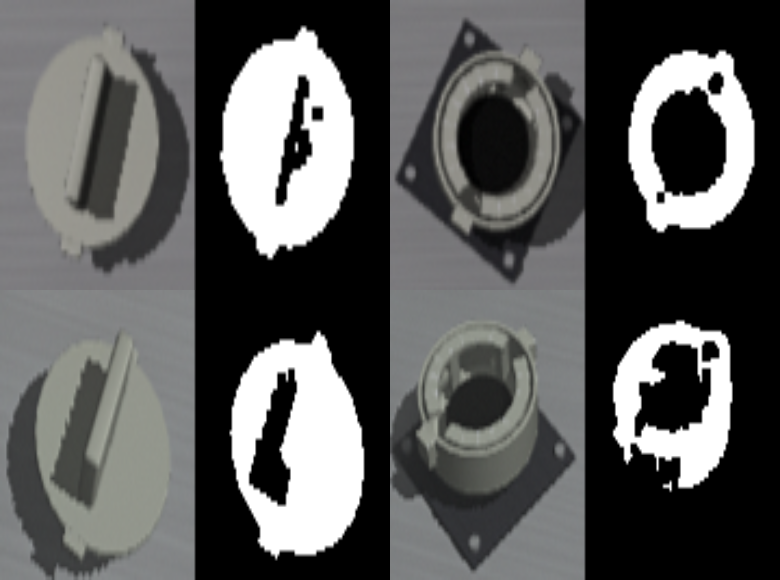

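The white mask gives the cover at about (0.595, 0.173) with yaw −16°, and the canopy at about (0.505, −0.142) with yaw −33°. Next I'll plan the wrist range, refine the canopy position from the second view, and grasp.

```bash
cat >> h.py <<'E'
from scipy.spatial.transform import Rotation as Rn
def rot(th):  # tool down, tool x at world angle th-? : tool y at angle th+90 (deg) for bar along th
    y=np.array([-np.sin(np.radians(th)),np.cos(np.radians(th)),0]);z=np.array([0,0,-1.]);x=np.cross(y,z)
    return Rn.from_matrix(np.c_[x,y,z]).as_rotvec()
def st():
    s=arm.get_state();return s
def show(t=""):
    s=st();print(t,"t",round(s["time_s"],2),"p",np.round(s["eef_pos"],4),"F",np.round(s["wrist_force"],2),"T",np.round(s["wrist_torque"],3),"w",round(s["grip_width"],4),"gf",round(s["grip_force"],1));return s
E
python3 - <<'E'
from h import *
for off in(0,180):
  for nm,p,a in(("pick",[.595,.173,.063],-16),("ins",[.505,-.142,.12],-33.5),("half",[.505,-.142,.1],-73),("end",[.505,-.142,.1],-113)):
    q=arm.ik(p,rot(a+off)); print(off,nm,None if q is None else np.round(q,2))
    if nm!="pick":
        q=arm.ik(p,rot(a+off+180)); print("   halfturn",None if q is None else np.round(q,2))
# refine canopy in scene: far rim arc with fixed radius
from scipy.optimize import least_squares
for n in("top","scene"):
    im=np.load(n+"0.npy");b=cv2.GaussianBlur(im,(3,3),0).astype(int)
    for k,z,R,(x,y,w,h) in(("cover",.035,.058,(155,145,70,65) if n=="top" else (305,195,90,70)),("canopy",.066,.057,(280,172,76,80) if n=="top" else (165,130,90,85))):
        m=np.zeros(im.shape[:2],np.uint8);m[y:y+h,x:x+w]=((b[:,:,0]-b[:,:,2])>=4)[y:y+h,x:x+w]*255
        m=cv2.morphologyEx(m,cv2.MORPH_CLOSE,np.ones((3,3)))
        c=max(cv2.findContours(m,cv2.RETR_EXTERNAL,cv2.CHAIN_APPROX_NONE)[0],key=cv2.contourArea)[:,0]
        if n=="scene" and k=="canopy": c=c[c[:,1]<170]
        p=cast(n,c,z); Rm=R-.0013
        r=least_squares(lambda o:np.linalg.norm(p-o,axis=1)-Rm,p.mean(0),loss="cauchy",f_scale=.001)
        print(n,k,r.x.round(4),len(p),"resid med",np.median(np.abs(r.fun)).round(4))
E
```

```text
0 pick [-0.57  0.62  0.3   1.78 -0.25  0.77  1.14]
0 ins [-0.44  0.51  0.82  2.01 -0.5   0.84  1.65]
   halfturn [-0.57  0.61  1.04  2.02 -0.67  0.91 -1.32]
0 half [-0.6   0.7   1.11  2.03 -0.8   0.93  1.25]
   halfturn [-0.65  0.81  1.25  2.03 -0.92  1.03 -1.78]
0 end [-0.6   0.71  1.13  2.03 -0.81  0.94  0.56]
   halfturn [ 0.94  0.66 -1.04  1.94  0.71  0.96  2.3 ]
180 pick [-1.02  0.87  1.03  1.81 -0.89  1.   -1.46]
180 ins [-0.57  0.61  1.04  2.02 -0.67  0.91 -1.32]
   halfturn [-0.44  0.51  0.82  2.01 -0.5   0.84  1.65]
180 half [-0.65  0.81  1.25  2.03 -0.92  1.03 -1.78]
   halfturn [-0.6   0.7   1.11  2.03 -0.8   0.93  1.25]
180 end [ 0.94  0.66 -1.04  1.94  0.71  0.96  2.3 ]
   halfturn [-0.6   0.71  1.13  2.03 -0.81  0.94  0.56]
top cover [0.594  0.1733] 136 resid med 0.0007
top canopy [ 0.5044 -0.1412] 146 resid med 0.0006
scene cover [0.5968 0.1722] 165 resid med 0.0007
scene canopy [ 0.508  -0.1412] 93 resid med 0.0009
```

Run:
```python
from h import *
c=[.5954,.1728]
arm.move_pose(c+[.19],rot(-16.3)); show("above")
arm.move_straight(c+[.0645],velocity=.15); show("down")
arm.grip(.030); arm.grip(.0,8); show("grip")
arm.grip(.0,50); s=show("firm")
s=arm.get_state(); print("q",np.round(s["q"],2),Rn.from_rotvec(s["eef_rot"]).as_matrix()[:,1].round(4))
arm.move_straight(c+[.20],velocity=.2); show("lift"); arm.pause(.2); show("still")
for n in("top","scene"): np.save(n+"1.npy",arm.camera(n))
im=np.hstack([np.load("top1.npy")[100:260,110:310],np.load("scene1.npy")[90:250,250:450]])
cv2.imwrite("pics/lift.png",cv2.resize(im[:,:,::-1],(800,320)))
```

```text
above t 2.33 p [0.595  0.1743 0.19  ] F [ 0.44  0.39 -0.04] T [ 0.002  0.016 -0.018] w 0.0878 gf 0.0
down t 3.32 p [0.596  0.1729 0.0654] F [ 0.43 -0.95  0.33] T [-0.031  0.007 -0.054] w 0.0878 gf 0.0
grip t 4.72 p [0.5954 0.1729 0.0645] F [-1.1   1.17 -0.04] T [ 0.103 -0.058  0.023] w 0.0142 gf 8.0
firm t 4.93 p [0.5954 0.1729 0.0645] F [ 0.18  1.82 -0.22] T [ 0.131 -0.039 -0.032] w 0.014 gf 50.0
q [-0.58  0.62  0.32  1.78 -0.26  0.78  1.15] [2.805e-01 9.598e-01 2.000e-04]
lift t 5.76 p [0.5946 0.1727 0.1988] F [ 0.26  0.24 -2.93] T [ 0.028 -0.002  0.02 ] w 0.0137 gf 50.0
still t 5.96 p [0.5947 0.1726 0.1985] F [ 0.83  0.35 -2.33] T [ 0.017 -0.003  0.084] w 0.0137 gf 50.0
```

View pics/lift.png

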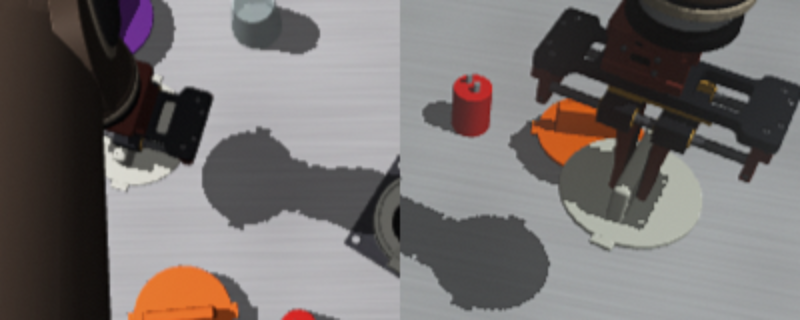

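The cover is held level and clear: in the crop it is at (630,190), with the ears under the bar ends. Next I'll carry it to the canopy and lower it by feel.

```bash
cat >> h.py <<'E'
def F(n=5,dt=.02):
    a=[]
    for _ in range(n): arm.pause(dt);s=st();a.append(np.r_[s["wrist_force"],s["wrist_torque"]])
    return np.mean(a,0),s
E
python3 - <<'E'
from h import *
c=np.array([.506,-.1415]);R=rot(-33.4)
arm.move_pose([*c,.19],R); arm.move_straight([*c,.139],velocity=.1); arm.pause(.3)
f0,s=F(15); show("pre"); np.save("f0.npy",f0); print("f0",f0.round(2), s["eef_pos"].round(4))
z=.139
while z>.103:
    z-=.001; arm.move_straight([*c,z],velocity=.015); f,s=F(3); d=f-f0
    print(round(z,4),np.round(s["eef_pos"],4),d[:3].round(1),d[3:].round(2),round(s["time_s"],1))
    if d[2]>3: break
    g=np.where(np.abs(d[:2])>1.5,np.clip(d[:2]*.00015,-.0005,.0005),0); c=c+g
np.save("c.npy",np.r_[c,z])
E
```

```text
pre t 8.51 p [ 0.5061 -0.1415  0.1391] F [ 0.06 -0.12 -1.58] T [0.012 0.01  0.029] w 0.0138 gf 50.0
f0 [ 0.12  0.27 -1.68 -0.02  0.    0.  ] [ 0.5061 -0.1415  0.1391]
0.138 [ 0.506  -0.1415  0.1379] [ 0.  -0.7 -0.1] [ 0.01  0.   -0.01] 8.8
0.137 [ 0.506  -0.1415  0.1369] [-0.  -0.6  0.3] [ 0.   -0.01 -0.  ] 9.1
0.136 [ 0.506  -0.1415  0.136 ] [ 0.3 -0.2  0.1] [ 0.01  0.01 -0.05] 9.4
0.135 [ 0.506  -0.1415  0.135 ] [-0.2  0.   0.6] [-0.01  0.02  0.01] 9.7
0.134 [ 0.506  -0.1415  0.134 ] [ 0.  -0.4  0.2] [-0.02 -0.01  0.03] 10.0
0.133 [ 0.506  -0.1415  0.133 ] [ 0.3 -0.5 -0.2] [-0.03  0.01 -0.01] 10.3
0.132 [ 0.506  -0.1415  0.132 ] [-0.3 -0.4  0.4] [0.01 0.   0.  ] 10.6
0.131 [ 0.506  -0.1415  0.131 ] [-0.1 -0.2 -0. ] [-0.03 -0.01  0.  ] 10.9
0.13 [ 0.506  -0.1415  0.13  ] [-0.3  0.1  0.2] [0.   0.01 0.01] 11.2
0.129 [ 0.506  -0.1415  0.129 ] [ 0.1 -0.3 -0.1] [ 0.02 -0.02  0.02] 11.5
0.128 [ 0.506  -0.1415  0.128 ] [-0.5  0.4  0.1] [ 0.   -0.01 -0.03] 11.8
0.127 [ 0.506  -0.1415  0.127 ] [ 0.8 -0.2  0.5] [-0.03 -0.01  0.  ] 12.1
0.126 [ 0.506  -0.1415  0.126 ] [0.1 0.2 0.4] [ 0.    0.
[... 931 characters left out ...]
 ] [-0.1 -0.5  0. ] [-0.02  0.01 -0.01] 16.3
0.112 [ 0.506  -0.1415  0.112 ] [-0.2 -0.5  0.1] [-0.01  0.02 -0.01] 16.6
0.111 [ 0.506  -0.1415  0.111 ] [-0.3 -0.7  0.3] [-0.01  0.01  0.03] 16.9
0.11 [ 0.506  -0.1415  0.11  ] [ 0.2 -0.4 -0. ] [-0.04  0.02  0.  ] 17.2
0.109 [ 0.506  -0.1415  0.109 ] [-0.1 -1.1 -0. ] [0.   0.02 0.01] 17.5
0.108 [ 0.506  -0.1415  0.108 ] [-0.2 -0.4 -0.1] [-0.03 -0.    0.02] 17.8
0.107 [ 0.506  -0.1415  0.107 ] [-0.1 -0.1 -0. ] [ 0.03 -0.   -0.02] 18.1
0.106 [ 0.506  -0.1415  0.106 ] [ 0.1 -0.6  0.4] [0.01 0.01 0.03] 18.4
0.105 [ 0.5061 -0.1415  0.1051] [ 0.1 -0.2  1.5] [-0.02 -0.   -0.02] 18.7
0.104 [ 0.5062 -0.1416  0.1044] [-1.3 -0.2  7.4] [0.09 0.34 0.01] 19.0
```

The cover went in without touching the sides. It reached the seal at TCP z ≈ 0.1053, with the underside at about 41 mm. I'll ease off the press and make the free turn, following in z.

```bash
cat > turn.py <<'E'
from h import *
f0=np.load("f0.npy")
def yaw(s):
    y=Rn.from_rotvec(s["eef_rot"]).as_matrix()[:,1];return np.degrees(np.arctan2(-y[0],y[1]))
def step(c,z,a,n=5,dt=.02,verbose=True):
    t=st()["time_s"]; arm.move_pose([*c,z],rot(a)); t1=st()["time_s"]; f,s=F(n,dt); d=f-f0
    if verbose: print(f"a {a:.1f} yaw {yaw(s):.2f} z {z:.4f}",np.round(s["eef_pos"],4),"d",d[:3].round(1),d[3:].round(3),f"t {s['time_s']:.1f} mv {t1-t:.2f}")
    return d,s
E
python3 - <<'E'
from turn import *
c=np.load("c.npy")[:2];z=.1051;a=-33.4
for da in (0,3,8,8,8):
    a-=da; d,s=step(c,z,a,8)
    if d[5]>.12 or abs(d[2])>6 or np.hypot(*d[:2])>8: print("stop");break
    z+=np.clip((d[2]-1.7)/18e3*.7,-.0003,.0003)
    c=c+np.where(np.abs(d[:2])>1,d[:2]*3e-5,0)
np.save("c.npy",np.r_[c,z,a])
E
```

```text
a -33.4 yaw -33.40 z 0.1051 [ 0.506  -0.1415  0.105 ] d [-0.2 -0.4  2.1] [-0.038 -0.015  0.007] t 19.4 mv 0.25
a -36.4 yaw -36.33 z 0.1051 [ 0.506  -0.1415  0.1051] d [-0.4 -0.3  2.1] [-0.033 -0.017 -0.023] t 19.8 mv 0.25
a -44.4 yaw -44.18 z 0.1051 [ 0.506  -0.1414  0.1051] d [-0.3 -0.4  1.8] [-0.057  0.046 -0.002] t 20.2 mv 0.25
a -52.4 yaw -52.16 z 0.1051 [ 0.506  -0.1415  0.1051] d [-0.3 -0.2  0.9] [-0.045  0.037 -0.004] t 20.5 mv 0.25
a -60.4 yaw -60.15 z 0.1051 [ 0.506  -0.1415  0.1051] d [-0.3 -0.5  1.3] [-0.062  0.034  0.003] t 20.9 mv 0.25
```

Run:
```python
from turn import *
*c,z,a=np.load("c.npy");c=np.array(c);cam=False
while a>-107:
    da=1. if cam else (3. if a>-70 else 1.5)
    a-=da
    if cam: z-=.00019*da
    d,s=step(c,z,a,10)
    if d[5]>.17 or abs(d[2])>8 or np.hypot(*d[:2])>12 or s["eef_pos"][2]<.1038: print("stop");break
    if d[5]>.05 or d[2]<-1.5: cam=True
    z+=np.clip((d[2]-1.7)/18e3*(.7 if cam else .3),-.0003,.0003)
    c=c+np.where(np.abs(d[:2])>1,d[:2]*2e-5,0)
np.save("c.npy",np.r_[c,z,a])
```

```text
a -63.4 yaw -63.30 z 0.1051 [ 0.506  -0.1415  0.1051] d [-0.3 -0.4  1.4] [-0.034  0.045  0.011] t 21.3 mv 0.25
a -66.4 yaw -66.32 z 0.1051 [ 0.506  -0.1415  0.1051] d [-0.3 -0.2  1.5] [-0.063  0.039 -0.005] t 21.8 mv 0.25
a -69.4 yaw -69.33 z 0.1051 [ 0.506  -0.1415  0.1051] d [-0.  -0.3  1.5] [-0.031  0.043  0.005] t 22.2 mv 0.25
a -72.4 yaw -72.33 z 0.1051 [ 0.506  -0.1415  0.1051] d [ 0.  -0.1  1.7] [-0.042  0.048 -0.008] t 22.6 mv 0.25
a -73.9 yaw -73.87 z 0.1051 [ 0.506  -0.1415  0.1051] d [-0.1 -0.2  1.8] [-0.041  0.042 -0.01 ] t 23.0 mv 0.25
a -75.4 yaw -75.38 z 0.1051 [ 0.506  -0.1415  0.1051] d [-0.2 -0.4  1.8] [-0.041  0.049 -0.012] t 23.4 mv 0.25
a -76.9 yaw -76.88 z 0.1051 [ 0.506  -0.1415  0.1051] d [-0.3 -0.4  1.4] [-0.02   0.046 -0.014] t 23.8 mv 0.25
a -78.4 yaw -78.38 z 0.1051 [ 0.506  -0.1415  0.1051] d [-0.1 -0.5  1.5] [-0.018  0.023 -0.003] t 24.3 mv 0.25
a -79.9 yaw -79.88 z 0.1051 [ 0.506  -0.1415  0.1051] d [-0.1 -0.4  1.6] [-0.03   0.053 -0.004] t 24.7 mv 0.25
a -81.4 yaw -81.38 z 0.1051 [ 0.506  -0.1415  0.1051] d [-0.3 -0.2  1.7] [-0.045  0.045 -0.029] t 25.
[... 412 characters left out ...]
.1] [ 0.083 -0.365  0.015] t 26.8 mv 0.25
a -87.9 yaw -87.90 z 0.1044 [ 0.5061 -0.1415  0.1045] d [1.  0.4 2.1] [ 0.153 -0.254  0.04 ] t 27.2 mv 0.25
a -88.9 yaw -88.90 z 0.1043 [ 0.5062 -0.1415  0.1043] d [0.8 0.5 4. ] [ 0.17  -0.182  0.049] t 27.6 mv 0.25
a -89.9 yaw -89.90 z 0.1042 [ 0.5062 -0.1415  0.1042] d [0.7 0.1 4.4] [ 0.119 -0.257  0.073] t 28.0 mv 0.25
a -90.9 yaw -90.90 z 0.1041 [ 0.5062 -0.1415  0.1041] d [1.9 0.  3.4] [ 0.039 -0.41   0.104] t 28.4 mv 0.25
a -91.9 yaw -91.90 z 0.1040 [ 0.5062 -0.1415  0.1039] d [ 1.8 -0.3  2.3] [-0.022 -0.504  0.134] t 28.8 mv 0.25
a -92.9 yaw -92.90 z 0.1038 [ 0.5062 -0.1415  0.1038] d [ 2.2 -0.9  1.9] [-0.069 -0.552  0.188] t 29.3 mv 0.25
stop
```

Run:
```python
from turn import *
*c,z,a=np.load("c.npy");c=np.array(c)
for _ in range(5):
    a-=.5; z-=.0001
    d,s=step(c,z,a,15)
    if d[5]>.218 or s["eef_pos"][2]<.10345: print("stop");break
    z+=np.clip((d[2]-1.7)/18e3*.5,-.0003,.0003)
np.save("c.npy",np.r_[c,z,a])
```

```text
a -93.4 yaw -93.40 z 0.1037 [ 0.5062 -0.1415  0.1037] d [ 2.  -1.1  2.5] [-0.112 -0.541  0.388] t 29.8 mv 0.25
stop
```

Run:
```python
from turn import *
for _ in range(2):
    f,s=F(10);print((f-f0).round(3),round(yaw(s),2),s["eef_pos"].round(4),s["grip_width"],s["grip_force"],round(s["time_s"],1))
im=np.load("top0.npy");n=arm.camera("top");m=arm.camera("scene")
cv2.imwrite("pics/turn.png",cv2.resize(np.hstack([n[150:280,250:410],m[90:220,130:290]])[:,:,::-1],(800,325),interpolation=cv2.INTER_CUBIC))
```

```text
[ 2.25  -0.783  2.313 -0.118 -0.556  0.379] -93.4 [ 0.5062 -0.1415  0.1037] 0.013852785757805923 50.0162672996521 29.9
[ 2.305 -0.768  2.396 -0.132 -0.579  0.377] -93.4 [ 0.5062 -0.1415  0.1037] 0.013905273783875854 50.01633703708649 30.1
```

View pics/turn.png

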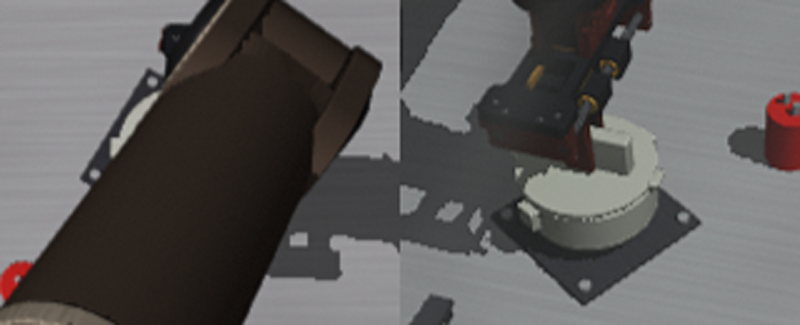

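The turning moment has risen to 0.38 N m, which includes grip wind-up and stiction. The cover's 1.58 mm descent from first seal contact gives about 12.6 N on the 8 N/mm seal, which is on target. I'll stop turning, unwind the elastic twist, and release.

Run:
```python
from turn import *
*c,z,a=np.load("c.npy");c=np.array(c)
for _ in range(4):
    a+=.25; d,s=step(c,z,a,10)
    if d[5]<.12: break
arm.grip(.0,10); f,s=F(10); print("soft",(f-f0).round(3),s["eef_pos"].round(4))
arm.grip(.045); show("open"); p=st()["eef_pos"]
arm.move_straight([p[0],p[1],.20],velocity=.15); show("up")
arm.move_pose([.42,.10,.28],rot(-60)); arm.pause(.3); f,s=F(5);print(f.round(2))
n=arm.camera("top");m=arm.camera("scene"); np.save("top2.npy",n);np.save("scene2.npy",m)
cv2.imwrite("pics/end.png",cv2.resize(np.hstack([n[150:280,250:410],m[110:240,130:290]])[:,:,::-1],(800,325),interpolation=cv2.INTER_CUBIC))
```

```text
a -93.2 yaw -93.16 z 0.1037 [ 0.5062 -0.1415  0.1037] d [ 2.5 -1.   2.6] [-0.122 -0.622  0.185] t 30.6 mv 0.25
a -92.9 yaw -92.91 z 0.1037 [ 0.5062 -0.1415  0.1037] d [ 2.3 -0.9  2.9] [-0.093 -0.611  0.005] t 31.0 mv 0.25
soft [ 2.375 -0.96   3.058 -0.14  -0.568  0.032] [ 0.5062 -0.1415  0.1037]
open t 32.08 p [ 0.5061 -0.1415  0.1037] F [ 0.77 -0.06  0.44] T [-0.088  0.064  0.003] w 0.0448 gf 0.0
up t 32.87 p [ 0.5058 -0.1411  0.1994] F [ 0.35 -1.06 -0.59] T [-0.03   0.106  0.008] w 0.0452 gf 0.0
[ 0.18  0.16 -0.29 -0.03  0.02  0.01]
```

View pics/end.png

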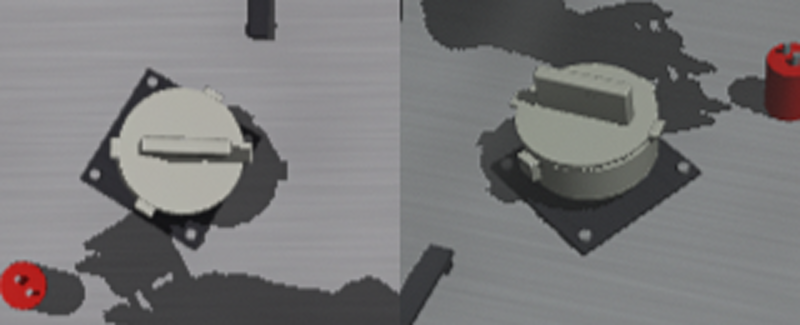

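The final picture shows the cover seated level on the canopy, with its ears turned about 60° from the canopy's ears. The arm is clear and the file and capacitor haven't moved. I'm handing it in.

```bash
python3 -c "
from station import arm
print(arm.finish_job())"
```

```text
the job is handed in; nothing more can be done
None
```

The white cover is in the canopy, turned clockwise about 60° and left level and locked, with an estimated 12–13 N on the seal; I handed the job in at about 34 s. The turning moment peaked at 0.38 N m, above the 0.20–0.28 "tight" range, so I judged tightness by the 1.58 mm seal compression instead. The file and capacitor look unmoved in the last picture; the tumbler was outside it, but the arm never worked near it.

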